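# Set the rail cutter's stop and feed a DIN rail under the blade

### The job

Get the deep silver rail ready to be cut to length: first slide the rail cutter's length stop out until its face is level with the red line on the scale, and let go of it. Then feed the rail, crown up, from the infeed side through the opening under the blade and press it home so that it bears firmly on the stop, with about 12 N, yet without shoving the stop off the line. Leave the rail lying there ready to cut, and leave the other things on the bench where they are.

Things in the scene. Friction and masses are not known exactly. Their poses are not given: they have to be found in the camera images.
- cutter: Blue bench-top DIN-rail cutter, fixed. Origin on the bench under the middle of its die; its y is the feed line (infeed side +y, outfeed -y), x across it (lever side +x), z up. A flat aluminium bed 60 mm wide (x -30 to 30 mm), top at z = 40 mm, runs y -210 to 190 mm, on a base plate 10 mm thick (x -63 to 87, y -230 to 210 mm).
- die_top (a point): Top of the die block over the feed line (cutter x 0, y 0, z 110 mm). The block spans x -36 to 36, y -18 to 18 mm over the bed; blade and slideways add 8 mm on the outfeed face and reach z 141; a plunger knob here reaches z 140. A column (x 36 to 76, z 130) bears a yoke over x 2 to 78, reaching z 162; the lever leans from it to +x, in the plane y = 0, to z 400 mm.
- mouth (a point): Middle of the infeed mouth of the die, framed in yellow, at bed level: cutter x 0, y 18, z 40 mm; axes as the cutter's. The hat-shaped opening goes straight through the block (36 mm): 39 mm wide up to 4.5 mm above the bed, from there 31 mm wide up to 18 mm above the bed, centred on x = 0.
- fence (a point): Middle of the inner face of the far fence strip on the infeed bed (cutter x 19.5, y 94, z 40 mm): 4 mm high, from the block to y 170 mm, parallel to the feed line. Opposite, on the near side, a flared guide strip 4 mm high opens from x -19 mm at the block to x -30 mm at y 50 mm.
- shoe: Sprung hold-down shoe inside the die; origin on its underside, 13.5 mm above the bed. The rail's crown lifts it 1.5 mm by a ramp on the infeed side: pushing in under it takes some 3 N, after that the rail slides with 3 to 7 N of drag (which comes on top of any push on the stop) and stays where it is left.
- stop: Length stop, slides on the outfeed bed, axes as the cutter's. Origin on its flat steel face (looking +y, to the blade), on the feed line at bed level; the face reaches x -18 to 36 mm, 26 mm up. Sprung brake pads hold it where it is left; about 18 N slides it. Starts 40 to 58 mm from the die block's outfeed side (cutter y -18 mm); goes out to 155 mm. A black pointer shows its face on the scale.
- tab (a point): Middle of the top of the stop's upright orange grip tab: 30 mm behind the face (stop y -30 mm), 52 mm above the bed. The tab is 14 mm thick in x, 32 mm long in y and stands 36 mm up from the stop's black saddle, whose top is 16 mm above the bed and which spans x -18 to 37, y 0 to -50 mm of the stop.
- tape: White tape, 14 mm long, with a 2 mm wide red line across it, on the white scale strip along the near (-x) edge of the outfeed bed. The stop's face (origin) is to come to its y: 75 to 105 mm from the die block's outfeed side. Origin on the feed line at bed level, 25 mm in +x from the visible line; axes as the cutter's.
- rail: Silver deep top-hat DIN rail, 200 mm long (its y), lying crown up. Origin in the middle of its underside. Crown 27 mm wide (x -13.5 to 13.5 mm) and 15 mm high with a row of slots along its top; flanges 2 mm thick at the bottom make it 35 mm wide. About 0.14 kg. It is the same both ways round. It lies loose on the bench to the left of the cutter.
- flat_rail: Yellow shallow top-hat rail, 200 mm long (its y), 35 mm wide, only 7.5 mm high; origin in the middle of its underside. Not the one wanted: leave alone.
- contactor: Grey and black contactor, 85 x 45 mm, 87 mm high, origin under its middle; leave alone
- psu: Metal rail power supply with a blue front, 120 x 45 mm, 120 mm high, origin under its middle; leave alone
- terminals: Block of grey and green terminals, 50 x 104 mm, 51 mm high, origin under its middle; leave alone
- screwdriver: Red-handled screwdriver, 190 mm long (its x), lying flat; leave alone
- file: Flat file with a blue handle, 260 mm long (its x), lying flat; leave alone
- carton: Small cardboard carton, 110 x 80 mm, 60 mm high, origin under its middle; leave alone
Not all that is in view belongs to the job. Of the things that look like the rail, take the one that is farthest from the robot's base at the start.

How it is judged:
By the outcome, as a careful person would: the job done as asked, in the order asked, and still so for the second after the job is handed in, with the robot touching nothing.
It also fails if it takes over 72 s, if anything falls off the work surface, if the arm or the gripper's body presses on something with over 40 N, if the wrist force passes 120 N, or if a joint passes its speed limit or range.

### The arm

A 6-joint arm with a two-finger parallel gripper is mounted at the origin on the work surface. World frame = base frame: x ahead of the robot, y to its left, z up, the work surface at z = 0. Lengths are in m, angles in rad, forces in N, time in s.
With the tool pointing down it reaches from about 0.25 to 0.725 m from the base axis. Payload 4 kg.
Tool frame: the origin (TCP) lies at the very end of the fingers, on their centre line; the grasp point (between the pads) lies 19 mm behind it; z points along the fingers, y is the line along which they close (so a half turn about z gives the same grasp; the last joint's range is limited). The gripper opens to 85 mm and grips with 20 to 120 N. Pads are 22 mm wide; open, the fingers measure 114 mm over their backs; the gripper's body (76 mm by 85 mm) begins 54 mm behind the grasp point. The pads swing forward as they close: fully open they stand 13 mm farther back than shut.
Start: joints at [1.237, 0.241, 0.005, 1.335, 0, 1.571], TCP at [0.164, 0.472, 0.231] pointing down, gripper open.
Joint ranges: [-2.72, 2.72], [-1.05, 1.87], [-1.09, 1.28], [-1.99, 2.15], [-1.42, 1.44], [-3.14, 3.14]. Speed limits (rad/s): [2.79, 2.79, 3.14, 3.14, 3.14, 3.14].

### API

Orientations are given as a unit quaternion [x, y, z, w].
In Python, from workcell import bot, vision, workorder, boxes_of gives the robot as it stands.
- The arm moves only by the tool send_rows, never from a script. Its argument "motion" is text: rows parted by semicolons, each of 5 numbers parted by spaces: the closure, from -1 (fully open) to 1 (shut), so that 0 is half open, then the shift along the tool's x, y, z in cm, then the turn about the tool's z in rad. In form: claw x y z twist; .... A call has 1 to 5 rows; each row is the pose to reach, as a shift and turn from the pose commanded when the call began, along the tool's axes at that moment; what a row does not reach only later rows make up. A row lasts 1/10 s, in which the tool goes at most 50 mm and 8.59 degrees, less where a joint would pass 70% of its speed; a pose out of reach is approached as far as the arm can. A call with a gripper value outside its range is refused whole. The fingers move at their own pace and stop on an object; the grip force is fixed at half the most. Time passes only in rows, so rows that repeat a pose let the fingers close. It gives the time, the measured TCP pose, the force, the opening and the grip force at its end, in the units of the state.
- bot.get_obs(): the state, without advancing time (a new reading comes with each control period).
- vision.camera(name): name is "scene" or "side" or "wrist"; returns the picture (420x560x3 uint8, red, green, blue); there is no depth.
- vision.camera_model(name): a dict with "fov_y" (degrees; the focal length in pixels is half the picture's height over the tangent of half this angle, whatever the lens; pixels are square), "cx", "cy" (the principal point, pixels), "world_from_camera" (4x4, takes a point from camera to world coordinates); the wrist camera has in their place "hand_eye" (4x4, takes a point from camera to tool coordinates, whose origin is the TCP and whose axes are the flange's). Camera axes: x right, y down, z forward; pixel columns grow to the right and rows downward; lengths in m; the calibration is good to about 2 mm. A picture is of the moment at which its call begins: read the wrist's pose just before it. camera_model takes no time and is no camera call.
- workorder.job_done(): hands the job in; it is judged then, once.
Trained networks look in the newest picture that a camera, given by its name, has taken for a name from the list of things; names that differ only in an ending like _2 or _b are one class to them, and where a whole thing is asked for, a point or a joint stands for the part that bears it (a point fixed in the world has none). Each returns a list of dicts, best first, with "conf" (0 to 1); they miss things now and then, are a little off and sometimes report something else, mostly with a low value. They report only what shows in the picture. A call takes as long as a camera call. They do not tell look-alikes from the thing itself.
- boxes_of(camera, target): "rect" ([centre column, centre row, width, height] in pixels, round what is visible of it).
The state is a dict: "clock": time; "joint_pos": joint angles; "joint_vel": joint speeds; "tau": joint torques, N m; "eef_pos": TCP position; "tool_rot": TCP orientation; "ft_force": force on the tool from outside, world axes, zero at the start; "ft_torque": the same for the moment, N m; "grip_width": finger opening in m; "grasp_force": force on a finger pad.
Only numpy, scipy, OpenCV 4.12 (cv2) and the standard library are available. Lean on these libraries where they do the work, as an engineer would, in place of code of your own. Each camera call takes 0.05 s, during which the arm holds its last target. There are 200 camera calls.

## Working session

There is one attempt and no reset: what is moved stays moved. The work goes in short steps, Python scripts to look and compute and a tool call to move; the robot and the scene stay as the last step left them, time stands still between calls to the robot, and variables do not carry over. Pictures are saved under pics/ and viewed, at most 10 in all, crops included, and the job is handed in when it is done.

Besides the shell and the picture viewer there is one more tool, called in YAML: its name, and indented under it one key for each argument. send_rows: Moves the arm, as the interface text tells. Its arguments: {"type":"object","properties":{"motion":{"type":"string"}},"required":["motion"]}

```bash
mkdir -p pics; ls
cat > h.py <<'E'
import numpy as np, cv2
from workcell import bot, vision, workorder, boxes_of
from scipy.spatial.transform import Rotation as R
def snap(n,f=None):
    im=vision.camera(n)
    if f: cv2.imwrite('pics/'+f,im[:,:,::-1])
    return im
def model(n,obs=None):
    m=vision.camera_model(n); f=210/np.tan(np.radians(m['fov_y'])/2)
    if n=='wrist':
        o=obs or bot.get_obs(); T=np.eye(4);T[:3,:3]=R.from_quat(o['tool_rot']).as_matrix();T[:3,3]=o['eef_pos']
        W=T@np.array(m['hand_eye'])
    else: W=np.array(m['world_from_camera'])
    return f,m['cx'],m['cy'],W
def px2w(M,u,v,z):
    f,cx,cy,W=M; d=W[:3,:3]@np.array([(u-cx)/f,(v-cy)/f,1]); c=W[:3,3]
    return c+d*(z-c[2])/d[2]
def w2px(M,p):
    f,cx,cy,W=M; q=np.linalg.inv(W)@np.append(p,1); return np.array([cx+f*q[0]/q[2],cy+f*q[1]/q[2]])
E
python3 - <<'E'
from h import *
print(bot.get_obs())
for n in ('scene','side','wrist'):
    print(n,vision.camera_model(n))
a=snap('scene');b=snap('side');
cv2.imwrite('pics/s1.png',a[:,:,::-1]);cv2.imwrite('pics/s2.png',b[:,:,::-1])
snap('wrist','w1.png')
for n in ('scene','side'):
  for t in ('rail','stop','tab','tape','cutter','mouth','die_top','flat_rail','fence'):
    try:print(n,t,[(np.round(d['rect']).tolist(),round(d['conf'],2)) for d in boxes_of(n,t)])
    except Exception as e:print(n,t,e)
E
```

```text
pics
{'clock': 0.0, 'joint_pos': array([1.23702840e+00, 2.41393068e-01, 3.72415649e-03, 1.33520568e+00,
       6.27922939e-06, 1.57077401e+00]), 'joint_vel': array([-2.44846814e-04,  1.22470833e-04, -1.00033083e-03, -1.95272992e-03,
        2.83366626e-05,  1.63089977e-04]), 'tau': array([-1.98342525e-03, -3.72312570e+01,  2.52410209e+01,  1.68631616e-02,
       -1.41901978e-04, -2.42201429e-05]), 'eef_pos': array([0.16359298, 0.4718084 , 0.23042288]), 'tool_rot': array([ 1.66099325e-01,  9.86108480e-01, -1.02417021e-03, -1.75717765e-04]), 'ft_force': array([ 0.04451136,  1.03589981, -0.05313444]), 'ft_torque': array([ 0.03877106, -0.06197964, -0.00246907]), 'grasp_force': 0.0, 'grip_width': 0.08552747811055916}
scene {'fov_y': 45.246982691218065, 'cx': 271.39375247696023, 'cy': 205.47087331654876, 'world_from_camera': array([[ 0.85341015,  0.36478726, -0.37231891,  1.0193197 ],
       [ 0.52089964, -0.62267317,  0.58390212, -0.85207382],
       [-0.01883294, -0.69224878, -0.72141316,  1.10240533],
       [ 0.        ,  0.        ,  0.        ,  1.        ]])}
side {'fov_y': 47.18925
[... 1145 characters left out ...]
0, 30.0, 40.0], 0.56), ([377.0, 235.0, 31.0, 41.0], 0.23)]
scene fence [([286.0, 222.0, 137.0, 158.0], 0.96), ([389.0, 168.0, 52.0, 47.0], 0.59)]
side rail [([209.0, 158.0, 42.0, 36.0], 0.88), ([152.0, 172.0, 18.0, 41.0], 0.62)]
side stop [([301.0, 230.0, 22.0, 22.0], 0.86), ([296.0, 195.0, 105.0, 178.0], 0.56)]
side tab []
side tape []
side cutter [([377.0, 223.0, 52.0, 40.0], 0.65), ([297.0, 195.0, 107.0, 179.0], 0.58)]
side mouth [([298.0, 195.0, 106.0, 178.0], 0.71)]
side die_top [([331.0, 169.0, 29.0, 27.0], 0.71), ([300.0, 196.0, 104.0, 179.0], 0.66)]
side flat_rail [([257.0, 146.0, 26.0, 26.0], 0.9)]
side fence [([299.0, 194.0, 106.0, 176.0], 0.94), ([304.0, 231.0, 27.0, 21.0], 0.25)]
```

Run:
```python
import cv2,numpy as np
a=cv2.imread('pics/s1.png')[80:330,180:430];b=cv2.imread('pics/s2.png')[90:310,120:400]
a=cv2.resize(a,(600,600),interpolation=cv2.INTER_CUBIC);cv2.imwrite('pics/c1.png',a)
b=cv2.resize(b,None,fx=2.7,fy=2.7,interpolation=cv2.INTER_CUBIC);cv2.imwrite('pics/c2.png',b)
```

```text
(no output)
```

View pics/c1.png

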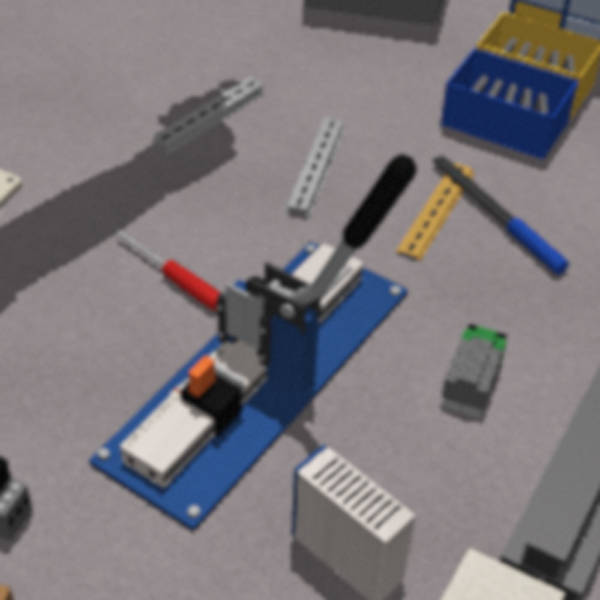

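View pics/c2.png

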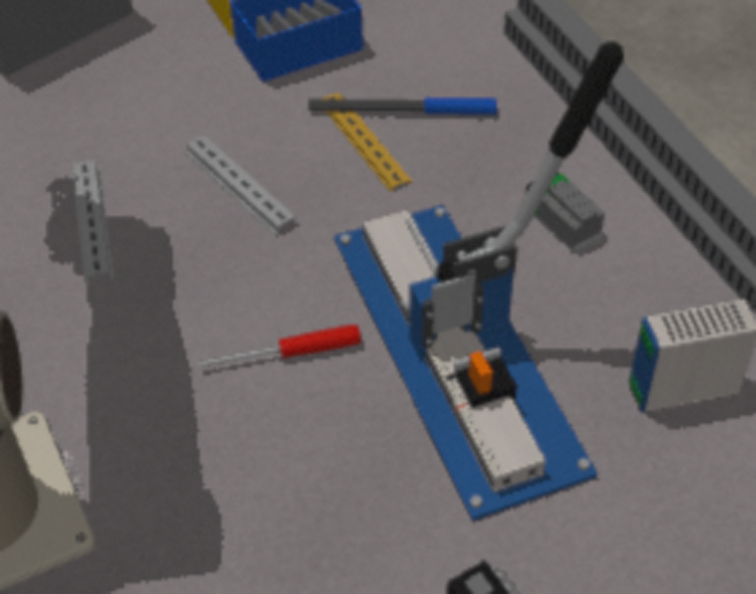

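```bash
cat > g.py <<'E'
from h import *
from scipy.optimize import least_squares
C=np.array([[-63,-230],[87,-230],[87,210],[-63,210]])/1000
S=np.array([[92,462],[195,528],[407,290],[310,242]])/2.4+[180,80]
D=np.array([[475,518],[595,472],[445,205],[335,237]])/2.7+[120,90]
E
python3 - <<'E'
from g import *
a,b=model('scene'),model('side')
def P(p,xyz):
    c,s=np.cos(p[2]),np.sin(p[2]); x,y,z=xyz; return np.array([p[0]+c*x-s*y,p[1]+s*x+c*y,z])
def res(p): return np.concatenate([np.concatenate([w2px(a,P(p,(*c,.01)))-s,w2px(b,P(p,(*c,.01)))-d]) for c,s,d in zip(C,S,D)])
for y0 in (0,1.5,-1.5,3):
    r=least_squares(res,[.5,0,y0]); print(r.x,r.cost)
for n,u,v in [('A',266,130),('B',312,150)]: 
    q=px2w(a,u,v,.01); print(n,q,np.hypot(*q[:2]))
for n,u,v in [('B',209,158),('A',152,172)]: 
    q=px2w(b,u,v,.01); print(n,q,np.hypot(*q[:2]))
def cs(x,y,k):
    return px2w(a,x/2.4+180,y/2.4+80,.015) if k==0 else px2w(b,x/2.7+120,y/2.7+90,.015)
print('B ends',cs(333,122,0),cs(298,211,0),cs(200,142,1),cs(287,225,1))
print('A ends',cs(255,85,0),cs(165,140,0),cs(87,165,1),cs(97,270,1))
E
```

```text
[ 0.5425502  -0.02945509 -0.09826221] 6.01686762454217
[ 0.5425502  -0.02945509 -0.09826219] 6.016867624545872
[ 0.5425502  -0.02945509 -0.09826221] 6.016867624542922
[ 0.5425502  -0.02945509  6.1849231 ] 6.016867624542185
A [0.24788764 0.33594756 0.01      ] 0.41750334757253194
B [0.43875758 0.32089347 0.01      ] 0.5435814839941366
B [0.43063271 0.32278303 0.01      ] 0.538176008540655
A [0.23238189 0.34857924 0.01      ] 0.4189377341842916
B ends [0.41285194 0.4183044  0.015     ] [0.46187943 0.22421081 0.015     ] [0.41188379 0.41499804 0.015     ] [0.45265535 0.2227715  0.015     ]
A ends [0.2698216  0.43941748 0.015     ] [0.22450312 0.26149701 0.015     ] [0.26483912 0.44096385 0.015     ] [0.21704298 0.25929757 0.015     ]
```

```bash
cat >> h.py <<'E'
def go(x,y,z,yaw):
    "shift (cm, tool axes) and twist to bring the TCP to x,y,z with tool x at heading yaw (rad)"
    o=bot.get_obs(); M=R.from_quat(o['tool_rot']).as_matrix()
    d=M.T@(np.array([x,y,z])-o['eef_pos'])*100
    t=np.arctan2(M[1,0],M[0,0])-yaw; t=(t+np.pi)%(2*np.pi)-np.pi
    print('go',np.round(d,2),'twist',round(t,3),'dist',round(np.linalg.norm(d),1),'pos',np.round(o['eef_pos'],4),'z-axis',np.round(M[:,2],3),'F',np.round(o['ft_force'],1),'t',round(o['clock'],2))
E
python3 - <<'E'
from h import *
go(.34,.30,.30,np.radians(174.4))
E
```

```text
go [-22.29 -10.52  -6.87] twist -0.236 dist 25.6 pos [0.1638 0.4724 0.2313] z-axis [-0.  0. -1.] F [-0.1 -0.8  0.6] t 1.05
```

send_rows:
  motion: "-1 -22.3 -10.5 -6.9 -0.24; -1 -22.3 -10.5 -6.9 -0.24; -1 -22.3 -10.5 -6.9 -0.24; -1 -22.3 -10.5 -6.9 -0.24; -1 -22.3 -10.5 -6.9 -0.24"

```text
clock: 1.55
eef_pos: [0.3341, 0.3056, 0.2983]
tool_rot: [0.047, 0.999, 0.0, 0.0]
ft_force: [-0.1, 0.9, -0.8]
grip_width: 0.0856
grasp_force: 0.0
```

Run:
```python
from h import *
import pickle
for i in range(4): snap('wrist')  # settle
o=bot.get_obs();im=snap('wrist','w2.png');pickle.dump(o,open('o2.pkl','wb'))
for t in ('rail','flat_rail'):
    print(t,[(np.round(d['rect'],1).tolist(),round(d['conf'],2),px2w(model('wrist',o),*d['rect'][:2],.012).round(3)) for d in boxes_of('wrist',t)])
go(.34,.30,.30,np.radians(174.4))
```

```text
rail [([312.2, 234.9, 156.5, 72.8], 0.89, array([0.427, 0.33 , 0.012]))]
flat_rail [([327.5, 354.2, 143.8, 37.3], 0.97, array([0.605, 0.337, 0.012]))]
go [-0.86 -0.69 -0.3 ] twist 0.006 dist 1.1 pos [0.3321 0.3076 0.297 ] z-axis [-0.001 -0.    -1.   ] F [-0.4  0.2 -0.3] t 1.9
```

View pics/w2.png

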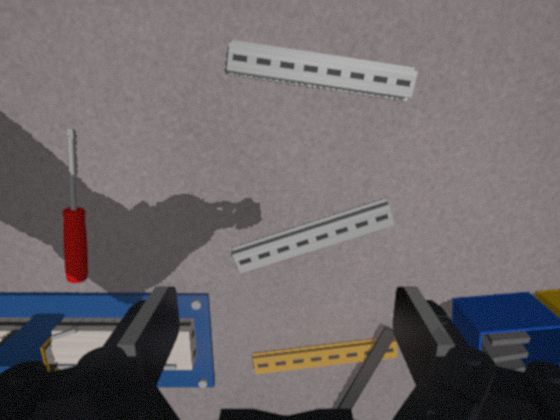

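Run:
```python
import cv2
a=cv2.imread('pics/w2.png')[185:285,220:410]
cv2.imwrite('pics/c3.png',cv2.resize(a,None,fx=4,fy=4,interpolation=cv2.INTER_CUBIC))
```

```text
(no output)
```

View pics/c3.png

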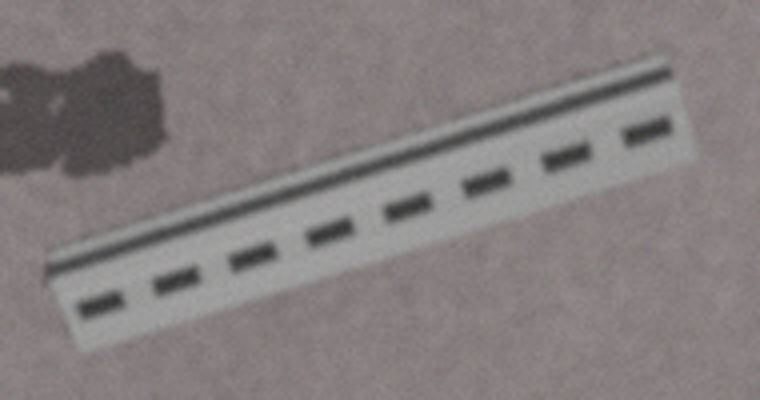

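Two silver look-alikes: A at (320,70), 0.42 m away, and B at (312,235), 0.54 m away. B is the one: silver, deep, crown up, farthest from the base. The yellow rail at (325,355) is the shallow one.

Run:
```python
from h import *
import pickle
M=model('wrist',pickle.load(open('o2.pkl','rb')))
f=lambda u,v:px2w(M,u/4+220,v/4+185,.015)
c=[f(55,280),f(672,85),f(692,160),f(82,352)]
for p in c: print(p.round(4))
m=sum(c)/4; d=(c[1]+c[2]-c[0]-c[3])/2
print('rail',m.round(4),'len',np.linalg.norm(d),'w',np.linalg.norm(c[0]-c[3]),np.linalg.norm(c[1]-c[2]),'heading',np.arctan2(d[1],d[0]))
go(.40,-.12,.30,np.radians(174.4))
```

```text
[0.4428 0.2308 0.015 ]
[0.3979 0.4218 0.015 ]
[0.4223 0.4275 0.015 ]
[0.4683 0.2358 0.015 ]
rail [0.4328 0.329  0.015 ] len 0.1966237139075632 w 0.02595044469746951 0.025050244084430035 heading 1.8041074984216914
go [-10.69 -41.96  -0.28] twist 0.006 dist 43.3 pos [0.3321 0.3076 0.297 ] z-axis [-0.001 -0.    -1.   ] F [-0.4  0.2 -0.3] t 1.9
```

send_rows:
  motion: "-0.3 -2 -42 0 0; -0.3 -2 -42 0 0; -0.3 -2 -42 0 0; -0.3 -2 -42 0 0; -0.3 -2 -42 0 0"

```text
clock: 2.4
eef_pos: [0.3205, 0.057, 0.2972]
tool_rot: [0.044, 0.999, -0.0, -0.0]
ft_force: [0.9, -0.2, -0.0]
grip_width: 0.0558
grasp_force: 0.0
```

send_rows:
  motion: "-0.3 -7 -16 0 0; -0.3 -7 -16 0 0; -0.3 -7 -16 0 0; -0.3 -7 -16 0 0; -0.3 -7 -16 0 0"

```text
clock: 2.9
eef_pos: [0.3771, -0.1098, 0.2967]
tool_rot: [0.048, 0.999, -0.0, -0.001]
ft_force: [0.1, 0.7, 0.2]
grip_width: 0.0551
grasp_force: 0.0
```

Run:
```python
from h import *
import pickle
for i in range(4): snap('wrist')
o=bot.get_obs();im=snap('wrist','w3.png');pickle.dump(o,open('o3.pkl','wb'))
M=model('wrist',o)
for t,z in (('tape',.04),('tab',.092),('stop',.05)):
    print(t,[(np.round(d['rect'],1).tolist(),round(d['conf'],2),px2w(M,*d['rect'][:2],z).round(3)) for d in boxes_of('wrist',t)])
go(.40,-.12,.30,np.radians(174.4))
```

```text
tape []
tab [([285.2, 304.1, 41.1, 60.4], 0.7, array([ 0.512, -0.12 ,  0.092]))]
stop [([287.6, 304.6, 45.1, 61.4], 0.93, array([ 0.539, -0.12 ,  0.05 ]))]
go [-2.49 -1.03 -0.23] twist 0.006 dist 2.7 pos [ 0.3762 -0.1075  0.2977] z-axis [ 0.  0. -1.] F [0.1 0.5 0.2] t 3.3
```

View pics/w3.png

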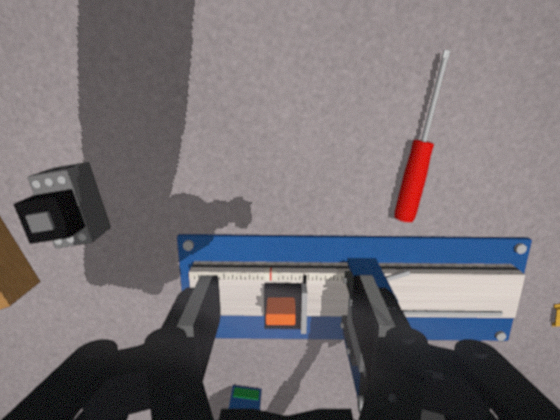

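Run:
```python
import cv2
a=cv2.imread('pics/w3.png')
b=cv2.resize(a[255:345,180:380],None,fx=4,fy=4,interpolation=cv2.INTER_CUBIC)
c=[cv2.resize(a[y:y+25,x:x+40],(200,125),interpolation=cv2.INTER_CUBIC) for x,y in ((170,228),(500,228),(180,258),(500,258))]
import numpy as np
cv2.imwrite('pics/c4.png',np.vstack([b,np.hstack(c)]))
```

```text
(no output)
```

View pics/c4.png

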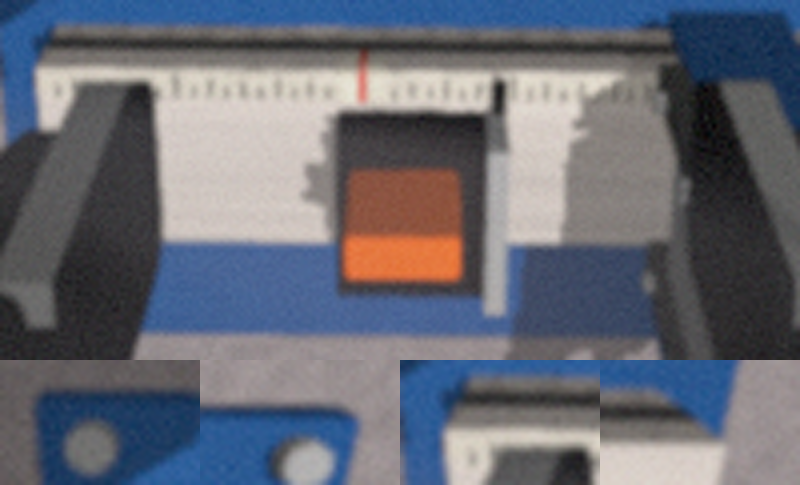

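Run:
```python
from h import *
import pickle
from scipy.optimize import least_squares
o=pickle.load(open('o3.pkl','rb'));M=model('wrist',o)
L=[((-.030,-.210,.04),(189.2,271.5)),((-.030,.190,.04),(524.6,274)),((-.063,-.230,.01),(178,234.6)),((-.063,.210,.01),(531.6,237.6))]
def P(p,q):
    c,s=np.cos(p[2]),np.sin(p[2]); x,y,z=q; return np.array([p[0]+c*x-s*y,p[1]+s*x+c*y,z])
f=lambda p:np.concatenate([w2px(M,P(p,q))-u for q,u in L])
r=least_squares(f,[.5425,-.0295,-.098]);p=r.x;print(p,f(p).round(1))
def inv(w):
    c,s=np.cos(p[2]),np.sin(p[2]); d=w[:2]-p[:2]; return np.array([c*d[0]+s*d[1],-s*d[0]+c*d[1]])*1000
for n,u,v,z in (('line',363,77,.04),('pointer',499,95,.042),('pointer tip hi',499,95,.056),('face top near',508,155,.066),('face top far',506,312,.066),('tab top nearL',343,236,.092),('tab far R',463,280,.092)):
    print(n,inv(px2w(M,180+u/4,255+v/4,z)).round(1))
# goals
for n,y in (('tab if face -63',-.093),): print(n,P(p,(0,y,.1)))
print(px2w(M,180+403/4,255+258/4,.092))
```

```text
[ 0.5400342  -0.02747469 -0.10093637] [-1.  -0.5  1.4 -0.1 -2.1  0.8  1.6  0.9]
line [ -26.6 -112.5]
pointer [-22.1 -72.1]
pointer tip hi [-29.7 -73. ]
face top near [-16.1 -70.6]
face top far [ 36.2 -69.7]
tab top nearL [  -6.4 -115.9]
tab far R [  7.1 -83.5]
tab if face -63 [ 0.53066305 -0.12000134  0.1       ]
[ 0.53024737 -0.12680884  0.092     ]
```

Run:
```python
from h import *
go(.5303,-.127,.13,3.0407)
go(.5303,-.127,.063,3.0407)
```

```text
go [-15.52  -0.54  16.78] twist 0.01 dist 22.9 pos [ 0.3762 -0.1075  0.2977] z-axis [ 0.  0. -1.] F [0.1 0.5 0.2] t 3.3
go [-15.52  -0.54  23.48] twist 0.01 dist 28.1 pos [ 0.3762 -0.1075  0.2977] z-axis [ 0.  0. -1.] F [0.1 0.5 0.2] t 3.3
```

send_rows:
  motion: "-0.3 -15.5 -0.5 10 0.01; -0.3 -15.5 -0.5 14 0.01; -0.3 -15.5 -0.5 16.8 0.01; -0.3 -15.5 -0.5 16.8 0.01; -0.3 -15.5 -0.5 16.8 0.01"

```text
clock: 3.8
eef_pos: [0.5305, -0.1271, 0.1263]
tool_rot: [0.051, 0.999, 0.0, -0.001]
ft_force: [-0.2, -0.8, 0.2]
grip_width: 0.0553
grasp_force: 0.0
```

Run:
```python
from h import *
import pickle
for i in range(3): snap('wrist')
o=bot.get_obs();snap('wrist','w4.png');pickle.dump(o,open('o4.pkl','wb'))
print([(np.round(d['rect'],1),px2w(model('wrist',o),*d['rect'][:2],.075)) for d in boxes_of('wrist','tab')])
go(.5303,-.127,.063,3.0407)
```

```text
[(array([294.6, 237. ,  86.7, 112. ]), array([ 0.52649124, -0.12209536,  0.075     ]))]
go [-0.02  0.07  6.76] twist -0.002 dist 6.8 pos [ 0.53   -0.1277  0.1306] z-axis [ 0. -0. -1.] F [-0.4 -0.1  0.2] t 4.05
```

View pics/w4.png

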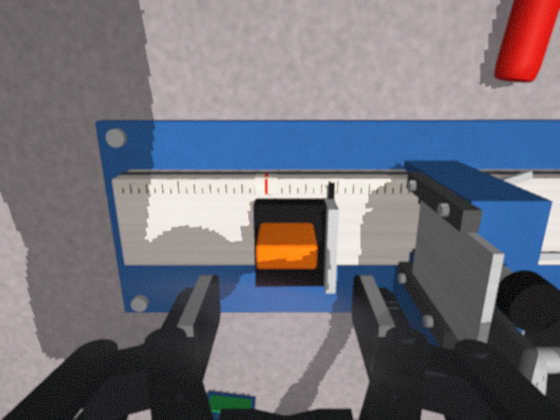

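send_rows:
  motion: "-0.3 0 0.1 5 0; -0.3 0 0.1 6.7 0; 0.4 0 0.1 6.7 0; 0.4 0 0.1 6.7 0; 0.4 0 0.1 6.7 0"

```text
clock: 4.55
eef_pos: [0.5311, -0.127, 0.0653]
tool_rot: [0.052, 0.999, -0.0, 0.002]
ft_force: [-2.8, 1.5, 7.6]
grip_width: 0.0308
grasp_force: 60.3
```

Run:
```python
from h import *
import pickle
o=pickle.load(open('o4.pkl','rb'));M=model('wrist',o)
im=cv2.imread('pics/w4.png').astype(int)
roi=im[170:200,230:300];m=(roi[:,:,2]-roi[:,:,1]>40);v,u=np.nonzero(m);print('red',u.mean()+230,v.mean()+170,len(u))
roi=im[180:198,320:345];g=roi.sum(2);print(g[::3].tolist())
y=np.array([np.sin(.101),np.cos(.101)])
print('line y', px2w(M,266.5,184,.04)[:2]@y, 'ptr',px2w(M,331.5,190,.042)[:2]@y,'face top', px2w(M,337,205,.066)[:2]@y)
print(bot.get_obs()['grip_width'],bot.get_obs()['grasp_force'])
```

```text
red 265.65 183.65 80
[[701, 708, 708, 708, 712, 702, 716, 702, 674, 640, 661, 693, 711, 716, 708, 716, 699, 673, 681, 706, 717, 720, 717, 720, 711], [698, 686, 697, 713, 716, 715, 714, 678, 468, 237, 201, 252, 279, 299, 452, 668, 681, 548, 601, 695, 724, 725, 722, 720, 719], [675, 557, 613, 693, 688, 610, 491, 407, 264, 120, 109, 83, 106, 162, 416, 666, 678, 581, 649, 712, 724, 719, 719, 718, 716], [674, 573, 656, 705, 718, 701, 571, 405, 233, 135, 93, 100, 69, 205, 452, 668, 672, 570, 652, 713, 721, 718, 720, 704, 623], [681, 599, 663, 706, 715, 705, 570, 386, 234, 134, 108, 115, 103, 192, 439, 628, 623, 564, 673, 708, 713, 705, 718, 700, 624], [713, 711, 716, 710, 717, 695, 561, 370, 197, 92, 115, 94, 83, 235, 479, 683, 711, 708, 707, 710, 708, 707, 711, 709, 710]]
line y -0.0853860906799288 ptr -0.044622832264533514 face top -0.04418229741196579
0.030815049886282093 60.323474407196045
```

send_rows:
  motion: "0.4 0 -1 0 0; 0.4 0 -2 0 0; 0.4 0 -3 0 0; 0.4 0 -4 0 0; 0.4 0 -4 0 0"

```text
clock: 5.05
eef_pos: [0.5274, -0.163, 0.0653]
tool_rot: [0.051, 0.999, 0.004, 0.002]
ft_force: [0.1, 14.7, 8.2]
grip_width: 0.031
grasp_force: 60.7
```

Run:
```python
from h import *
import pickle
for i in range(3): snap('wrist')
o=bot.get_obs();im=snap('wrist','w5.png').astype(int);pickle.dump(o,open('o5.pkl','wb'))
M=model('wrist',o)
y=np.array([np.sin(.101),np.cos(.101)])
print('tcp y',o['eef_pos'],o['eef_pos'][:2]@y,o['ft_force'])
print(w2px(M,[.505,-.137,.04]))
m=(im[:,:,0]-im[:,:,1]>60)&(abs(im[:,:,1]-im[:,:,2])<40);m[200:]=0
v,u=np.nonzero(m);print(len(u),u.mean() if len(u) else 0,v.mean() if len(u) else 0)
```

```text
tcp y [ 0.52741504 -0.16299701  0.0652667 ] -0.10898795342082736 [ 0.59450556 13.23776112  7.58298902]
[335.99807499 214.97201665]
13 334.38461538461536 197.53846153846155
```

View pics/w5.png

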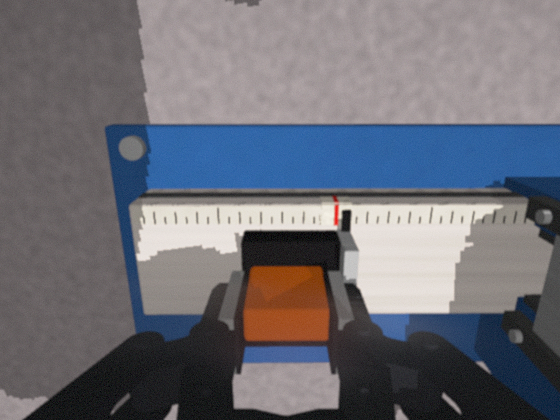

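```bash
cat > al.py <<'E'
from h import *
def al(im,o,rows_r,rows_p,c0,c1,h=.0415):
    im=im.astype(float);M=model('wrist',o);y=np.array([np.sin(.101),np.cos(.101)])
    out=[]
    for nm,rows in (('red',rows_r),('ptr',rows_p)):
        for r in rows:
            L=im[r,c0:c1]
            w=np.clip(L[:,0]-L[:,1]-25,0,None) if nm=='red' else np.clip(170-L.sum(1)/3*1.0,0,None)*(L.sum(1)<330)
            if w.sum()<30: continue
            c=(w*np.arange(c0,c1)).sum()/w.sum(); out.append((nm,r,round(c,1),round(1000*(px2w(M,c,r,.04 if nm=='red' else h)[:2]@y),2)))
    return out
E
python3 - <<'E'
from al import *
import pickle
o=pickle.load(open('o5.pkl','rb'));im=cv2.imread('pics/w5.png')[:,:,::-1]
for r in al(im,o,range(198,228,3),range(212,232,3),325,356): print(r)
E
```

```text
('red', 198, np.float64(334.6), np.float64(-86.39))
('red', 201, np.float64(336.0), np.float64(-85.7))
('red', 204, np.float64(336.3), np.float64(-85.46))
('red', 207, np.float64(336.1), np.float64(-85.49))
('red', 210, np.float64(336.1), np.float64(-85.45))
('red', 213, np.float64(336.0), np.float64(-85.41))
('red', 216, np.float64(335.9), np.float64(-85.42))
('red', 219, np.float64(335.8), np.float64(-85.39))
('red', 222, np.float64(335.7), np.float64(-85.36))
('red', 225, np.float64(335.8), np.float64(-85.28))
('ptr', 212, np.float64(345.5), np.float64(-81.22))
('ptr', 215, np.float64(345.6), np.float64(-81.13))
('ptr', 218, np.float64(344.8), np.float64(-81.4))
('ptr', 221, np.float64(344.7), np.float64(-81.37))
('ptr', 224, np.float64(345.2), np.float64(-81.07))
('ptr', 227, np.float64(345.1), np.float64(-81.02))
('ptr', 230, np.float64(344.4), np.float64(-81.31))
```

send_rows:
  motion: "0.4 0 -0.2 0 0; 0.4 0 -0.4 0 0; 0.4 0 -0.42 0 0; 0.4 0 -0.42 0 0"

```text
clock: 5.65
eef_pos: [0.5271, -0.1657, 0.0652]
tool_rot: [0.05, 0.999, 0.005, 0.002]
ft_force: [0.3, 17.5, 8.2]
grip_width: 0.0307
grasp_force: 60.7
```

Run:
```python
from al import *
import pickle
for i in range(2): snap('wrist')
o=bot.get_obs();im=snap('wrist','w6.png');pickle.dump(o,open('o6.pkl','wb'))
print(o['eef_pos'],o['ft_force'])
for r in al(im,o,range(198,222,5),range(212,234,3),325,362): print(r)
for r in (200,205,215,225,232,240,250): print(r,im[r,328:362].sum(1).tolist())
```

```text
[ 0.52715403 -0.16570465  0.06525027] [ 0.82691487 16.50116977  8.68959789]
('red', 198, np.float64(340.1), np.float64(-86.52))
('red', 203, np.float64(342.0), np.float64(-85.49))
('red', 208, np.float64(342.0), np.float64(-85.4))
('red', 213, np.float64(340.9), np.float64(-85.76))
('red', 218, np.float64(340.8), np.float64(-85.72))
('ptr', 212, np.float64(345.4), np.float64(-83.97))
('ptr', 215, np.float64(345.2), np.float64(-83.98))
('ptr', 218, np.float64(345.0), np.float64(-83.98))
('ptr', 221, np.float64(344.8), np.float64(-84.02))
('ptr', 224, np.float64(344.7), np.float64(-83.96))
('ptr', 227, np.float64(345.1), np.float64(-83.69))
('ptr', 230, np.float64(343.2), np.float64(-84.52))
('ptr', 233, np.float64(333.6), np.float64(-89.03))
200 [390, 409, 393, 395, 392, 408, 392, 391, 393, 389, 366, 284, 214, 177, 207, 296, 361, 378, 396, 385, 380, 368, 354, 341, 351, 354, 343, 352, 361, 365, 366, 376, 376, 364]
205 [640, 652, 661, 655, 660, 646, 645, 650, 649, 649, 634, 610, 505, 389, 349, 397, 503, 598, 632, 642, 643, 628, 618, 627, 624, 624, 625, 628, 618, 595, 583, 573, 598, 592]
215 [690, 691, 701, 703, 708, 712, 704, 709, 714, 696, 586, 422, 294, 196, 117, 71, 74, 81, 103, 97, 71, 86, 246, 463, 643, 680, 678, 679, 676, 672, 679, 678, 670, 663]
225 [679, 679, 682, 682, 677, 681, 687, 687, 684, 672, 569, 438, 326, 218, 120, 84, 101, 65, 89, 91, 73, 148, 372, 610, 673, 685, 679, 674, 676, 677, 667, 666, 678, 673]
232 [36, 73, 32, 93, 43, 68, 38, 64, 144, 229, 310, 329, 320, 309, 291, 275, 270, 277, 279, 279, 270, 324, 459, 620, 675, 676, 674, 673, 674, 677, 670, 674, 679, 673]
240 [29, 56, 30, 39, 58, 74, 69, 43, 74, 49, 60, 163, 236, 304, 324, 322, 331, 318, 310, 324, 326, 317, 313, 324, 321, 386, 533, 627, 661, 669, 665, 667, 669, 665]
250 [89, 79, 79, 65, 69, 81, 82, 86, 82, 67, 28, 99, 159, 205, 248, 262, 289, 333, 368, 353, 366, 363, 364, 355, 366, 367, 388, 391, 393, 401, 476, 597, 671, 673]
```

send_rows:
  motion: "0.4 0 -0.1 0 0; 0.4 0 -0.17 0 0; 0.4 0 -0.17 0 0; -0.3 0 0.2 0 0; -0.3 0 0.2 0 0"

```text
clock: 6.3
eef_pos: [0.5263, -0.169, 0.0638]
tool_rot: [0.052, 0.999, -0.001, 0.001]
ft_force: [0.3, 0.3, 0.4]
grip_width: 0.0558
grasp_force: 0.0
```

send_rows:
  motion: "-0.3 0 0 -2 0; -0.3 0 0.4 -7 0; -0.3 0 0.4 -10 0; -0.3 0 0.4 -10 0"

```text
clock: 6.7
eef_pos: [0.5296, -0.167, 0.1686]
tool_rot: [0.052, 0.999, -0.002, 0.005]
ft_force: [1.0, -0.4, 0.1]
grip_width: 0.0554
grasp_force: 0.0
```

Run:
```python
from al import *
import pickle
for i in range(3): snap('wrist')
o=bot.get_obs();im=snap('wrist','w7.png');pickle.dump(o,open('o7.pkl','wb'))
print(o['eef_pos'],o['ft_force'],o['grip_width'],o['clock'])
m=cv2.imread('pics/w7.png')
M=model('wrist',o);p=w2px(M,[.505,-.137,.04]);print(p,w2px(M,[.54,-.137,.066]))
c,r=int(p[0]),int(p[1]);a=max(r-60,0)
cv2.imwrite('pics/c7.png',cv2.resize(m[a:a+110,c-75:c+75],None,fx=5,fy=5,interpolation=cv2.INTER_CUBIC));print(c-75,a)
```

```text
[ 0.52576259 -0.16558978  0.16239743] [-0.83378496 -1.0200708  -0.81583222] 0.055144694063942734 6.85
[322.92258144 172.96496732] [330.23342775 231.45591475]
247 112
```

View pics/c7.png

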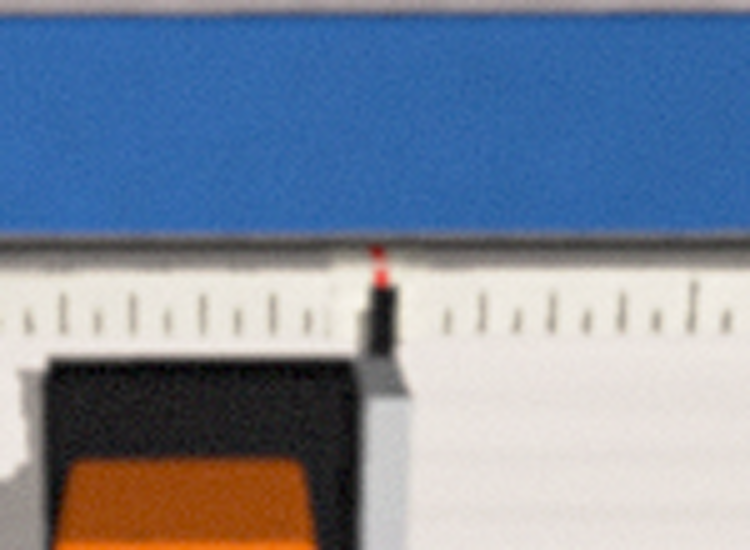

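Run:
```python
from h import *
import pickle
o=pickle.load(open('o7.pkl','rb'));M=model('wrist',o)
y=np.array([np.sin(.101),np.cos(.101)]);x=np.array([np.cos(.101),-np.sin(.101)])
f=lambda u,v,z:((lambda w:(round(1000*(w@x),1),round(1000*(w@y),1)))(px2w(M,247+u/5,112+v/5,z)[:2]))
print('red',f(381,278,.04),f(378,250,.04))
for z in (.0405,.042,.045): print('ptr L R tip',f(370,315,z),f(396,315,z),'tip',f(382,288,z))
for z in (.065,.066): print('face top',f(411,395,z),f(410,540,z), 'plate back top', f(362,400,z))
print('face bottom corner',f(393,357,.05),f(393,357,.056))
print(f(36,330,.04),'tick pitch',f(448,320,.04),f(727,320,.04))
```

```text
red (np.float64(512.3), np.float64(-85.3)) (np.float64(508.3), np.float64(-85.8))
ptr L R tip (np.float64(517.6), np.float64(-86.8)) (np.float64(517.6), np.float64(-83.0)) tip (np.float64(513.7), np.float64(-85.2))
ptr L R tip (np.float64(517.3), np.float64(-86.9)) (np.float64(517.3), np.float64(-83.2)) tip (np.float64(513.4), np.float64(-85.3))
ptr L R tip (np.float64(516.6), np.float64(-87.2)) (np.float64(516.6), np.float64(-83.5)) tip (np.float64(512.7), np.float64(-85.6))
face top (np.float64(522.8), np.float64(-83.4)) (np.float64(543.1), np.float64(-82.8)) plate back top (np.float64(523.5), np.float64(-89.8))
face top (np.float64(522.5), np.float64(-83.5)) (np.float64(542.8), np.float64(-83.0)) plate back top (np.float64(523.2), np.float64(-89.9))
face bottom corner (np.float64(521.4), np.float64(-84.3)) (np.float64(519.9), np.float64(-84.9))
(np.float64(519.7), np.float64(-134.8)) tick pitch (np.float64(518.5), np.float64(-75.5)) (np.float64(518.7), np.float64(-35.4))
```

send_rows:
  motion: "-0.3 0 2.8 0 0; -0.3 0 2.8 0 0; -0.3 0 2.8 0 0"

```text
clock: 7.2
eef_pos: [0.5283, -0.1369, 0.1611]
tool_rot: [0.051, 0.999, 0.0, -0.001]
ft_force: [0.2, 0.1, -0.3]
grip_width: 0.0556
grasp_force: 0.0
```

Run:
```python
from h import *
import pickle
for i in range(4): snap('wrist')
o=bot.get_obs();im=snap('wrist','w8.png');pickle.dump(o,open('o8.pkl','wb'))
print(o['eef_pos'],o['tool_rot'],o['clock'])
M=model('wrist',o);p=w2px(M,[.505,-.137,.04]);print(p)
c,r=int(p[0]),int(p[1])
g=im.sum(2).astype(int)
for v in range(r-14,r+50,3): print(v,g[v,c-14:c+16].tolist(), (im[v,c-14:c+16,0].astype(int)-im[v,c-14:c+16,1]).argmax()+c-14)
print(c-14)
```

```text
[ 0.52883383 -0.13774677  0.16206313] [ 5.22206815e-02  9.98635463e-01 -2.92837803e-05 -4.60793634e-04] 7.4
[283.80179919 172.98847972]
158 [374, 378, 389, 367, 363, 347, 357, 359, 373, 384, 365, 367, 364, 393, 367, 369, 368, 360, 373, 367, 366, 360, 357, 347, 367, 368, 367, 375, 364, 379] 296
161 [223, 215, 217, 212, 239, 261, 275, 272, 284, 293, 290, 283, 246, 239, 193, 210, 247, 265, 266, 269, 280, 269, 266, 259, 238, 233, 228, 210, 211, 214] 283
164 [404, 411, 401, 422, 449, 520, 541, 554, 555, 558, 550, 552, 543, 521, 484, 496, 542, 546, 517, 521, 509, 523, 511, 484, 456, 410, 406, 401, 383, 401] 283
167 [713, 710, 710, 712, 710, 709, 716, 717, 715, 713, 716, 713, 679, 538, 416, 491, 649, 704, 705, 704, 698, 707, 714, 707, 712, 701, 700, 694, 698, 695] 283
170 [718, 713, 711, 712, 716, 712, 712, 720, 721, 722, 729, 695, 496, 258, 115, 104, 196, 444, 672, 728, 726, 722, 717, 710, 713, 707, 710, 705, 708, 710] 284
173 [687, 692, 702, 678, 685, 711, 722, 726, 734, 732, 710, 662, 460, 247, 94, 91, 181, 435, 672, 723, 723, 713, 716, 711, 710, 714, 703, 680, 666, 693] 280
176 [581, 64
[... 1768 characters left out ...]
3, 636, 643, 660, 684, 704, 706, 702, 697, 700, 698, 701, 703, 700, 697, 699] 292
212 [89, 93, 119, 98, 91, 75, 45, 120, 345, 562, 630, 639, 647, 637, 642, 628, 640, 655, 684, 695, 699, 699, 703, 698, 693, 698, 695, 698, 695, 698] 288
215 [101, 107, 58, 105, 97, 79, 57, 120, 336, 553, 637, 638, 630, 635, 638, 635, 635, 653, 675, 689, 689, 695, 691, 685, 692, 686, 691, 691, 694, 685] 271
218 [92, 86, 100, 73, 101, 82, 29, 123, 342, 553, 635, 640, 630, 633, 622, 635, 633, 653, 694, 701, 705, 701, 701, 702, 700, 699, 699, 701, 701, 701] 292
221 [66, 95, 99, 101, 96, 71, 70, 123, 327, 540, 623, 625, 641, 638, 631, 632, 633, 652, 688, 696, 703, 696, 699, 701, 708, 694, 702, 704, 702, 702] 287
269
```

send_rows:
  motion: "-0.3 0 -2.96 3 0; -0.3 0 -2.96 7 0; -0.3 0 -2.96 9.9 0; -0.3 0 -2.96 9.9 0; -0.3 0 -2.96 9.9 0"

```text
clock: 7.95
eef_pos: [0.526, -0.1673, 0.0635]
tool_rot: [0.052, 0.999, -0.0, -0.0]
ft_force: [0.4, -0.1, 0.3]
grip_width: 0.0555
grasp_force: 0.0
```

send_rows:
  motion: "0.4 0 0 0 0; 0.4 0 0 0 0; 0.4 0 0 0 0; 0.4 0 0 0 0; 0.4 0 0 0 0"

```text
clock: 8.45
eef_pos: [0.5268, -0.167, 0.0653]
tool_rot: [0.052, 0.999, -0.0, 0.001]
ft_force: [-1.7, -0.4, 7.3]
grip_width: 0.0307
grasp_force: 59.4
```

send_rows:
  motion: "0.4 0 -0.2 0 0; 0.4 0 -0.4 0 0; 0.4 0 -0.5 0 0; 0.4 0 -0.5 0 0"

```text
clock: 8.85
eef_pos: [0.5267, -0.1672, 0.0652]
tool_rot: [0.05, 0.999, 0.004, 0.001]
ft_force: [-0.5, 13.4, 9.6]
grip_width: 0.0307
grasp_force: 59.6
```

send_rows:
  motion: "0.4 0 -0.1 0 0; 0.4 0 -0.2 0 0; 0.4 0 -0.3 0 0; 0.4 0 -0.3 0 0; 0.4 0 -0.3 0 0"

```text
clock: 9.35
eef_pos: [0.5266, -0.1689, 0.0652]
tool_rot: [0.05, 0.999, 0.005, 0.001]
ft_force: [0.7, 18.3, 9.4]
grip_width: 0.0312
grasp_force: 59.7
```

send_rows:
  motion: "0.4 0 0.4 0 0; 0.4 0 0.6 0 0; 0.4 0 0.6 0 0; -0.3 0 0.6 0 0; -0.3 0 0.6 0 0"

```text
clock: 9.85
eef_pos: [0.526, -0.1687, 0.0637]
tool_rot: [0.052, 0.999, -0.0, 0.0]
ft_force: [1.0, 0.7, 0.4]
grip_width: 0.055
grasp_force: 0.0
```

send_rows:
  motion: "-0.3 0 0 -3 0; -0.3 0 1.5 -7 0; -0.3 0 2.76 -9.9 0; -0.3 0 2.76 -9.9 0; -0.3 0 2.76 -9.9 0"

```text
clock: 10.35
eef_pos: [0.5291, -0.1411, 0.1629]
tool_rot: [0.052, 0.999, -0.0, 0.001]
ft_force: [-0.8, -0.1, -0.8]
grip_width: 0.0556
grasp_force: 0.0
```

Run:
```python
from h import *
import pickle
for i in range(4): snap('wrist')
o=bot.get_obs();im=snap('wrist','w9.png');pickle.dump(o,open('o9.pkl','wb'))
print(o['eef_pos'],o['clock'])
M=model('wrist',o);p=w2px(M,[.505,-.137,.04]);print(p,w2px(M,[.505,-.137,.066]))
c,r=int(p[0]),int(p[1])
g=im.sum(2).astype(int)
print(c-14)
for v in list(range(r-14,r+18,3))+[r+30,r+40]: print(v,g[v,c-14:c+16].tolist())
```

```text
[ 0.52757266 -0.14127177  0.1607855 ] 10.55
[288.79636875 174.99315512] [289.10718763 183.82103434]
274
160 [366, 358, 356, 361, 356, 357, 361, 367, 375, 373, 367, 376, 367, 369, 361, 364, 361, 365, 351, 344, 355, 342, 348, 343, 348, 358, 371, 375, 369, 378]
163 [200, 208, 216, 197, 244, 247, 268, 272, 278, 271, 269, 270, 259, 205, 185, 216, 250, 277, 263, 273, 259, 270, 265, 248, 233, 221, 221, 226, 219, 226]
166 [411, 412, 408, 423, 467, 517, 547, 546, 545, 547, 539, 547, 535, 506, 478, 486, 525, 543, 528, 511, 513, 510, 503, 499, 461, 396, 405, 407, 392, 386]
169 [705, 706, 704, 705, 710, 711, 716, 711, 712, 711, 709, 705, 665, 546, 415, 492, 657, 710, 703, 695, 702, 701, 711, 704, 699, 697, 698, 697, 696, 696]
172 [710, 714, 713, 712, 717, 715, 713, 721, 709, 600, 380, 248, 204, 167, 182, 433, 660, 718, 718, 721, 719, 723, 712, 711, 707, 706, 704, 705, 702, 704]
175 [670, 698, 699, 679, 683, 713, 721, 726, 724, 603, 351, 151, 93, 66, 188, 429, 650, 715, 712, 708, 715, 707, 715, 707, 707, 705, 709, 696, 673, 689]
178 [499, 641, 701, 697, 700, 705, 709, 719, 722, 649, 412, 184, 90,
[... 293 characters left out ...]
249, 157, 116, 108, 210, 447, 660, 711, 710, 709, 712, 712, 702, 709, 712, 705, 709, 707, 706, 707]
187 [77, 36, 28, 51, 40, 64, 156, 293, 327, 339, 329, 329, 351, 341, 376, 528, 682, 706, 700, 705, 700, 703, 701, 704, 705, 705, 703, 706, 705, 704]
190 [106, 83, 84, 83, 97, 107, 198, 300, 355, 348, 348, 346, 344, 345, 381, 491, 669, 700, 705, 706, 700, 704, 701, 705, 708, 704, 703, 700, 704, 699]
204 [74, 114, 97, 74, 64, 137, 355, 554, 631, 646, 634, 630, 633, 633, 646, 660, 684, 689, 693, 695, 694, 691, 696, 697, 699, 692, 693, 691, 698, 691]
214 [98, 92, 67, 73, 29, 141, 352, 545, 636, 637, 637, 629, 639, 635, 632, 645, 682, 697, 697, 696, 694, 695, 696, 693, 697, 696, 691, 702, 696, 694]
```

Run:
```python
from h import *
go(.40,.05,.25,3.0407)
go(.4148,.4049,.15,1.804)
```

```text
go [14.72 17.7  -8.85] twist -0.004 dist 24.7 pos [ 0.5277 -0.1413  0.1609] z-axis [-0.003  0.001 -1.   ] F [ 0.2  0.6 -0.4] t 10.6
go [16.92 53.15  1.17] twist 1.233 dist 55.8 pos [ 0.5277 -0.1413  0.1609] z-axis [-0.003  0.001 -1.   ] F [ 0.2  0.6 -0.4] t 10.6
```

send_rows:
  motion: "-0.3 3.5 0 -3.5 0.1; -0.3 7 1 -6 0.2; -0.3 10.5 4 -8 0.3; -0.3 14 7 -9 0.4; -0.3 15 12 -9 0.5"

```text
clock: 11.1
eef_pos: [0.3899, -0.0087, 0.2536]
tool_rot: [0.301, 0.954, -0.0, 0.001]
ft_force: [2.9, 0.4, -0.1]
grip_width: 0.0553
grasp_force: 0.0
```

Run:
```python
from h import *
go(.4148,.4049,.15,1.804)
```

```text
go [21.69 35.31 10.34] twist 0.727 dist 42.7 pos [ 0.3899 -0.0087  0.2536] z-axis [ 0.001 -0.001 -1.   ] F [ 2.9  0.4 -0.1] t 11.1
```

send_rows:
  motion: "-0.3 21.7 35.3 10.3 0.73; -0.3 21.7 35.3 10.3 0.73; -0.3 21.7 35.3 10.3 0.73; -0.3 21.7 35.3 10.3 0.73; -0.3 21.7 35.3 10.3 0.73"

```text
clock: 11.6
eef_pos: [0.4036, 0.1959, 0.2011]
tool_rot: [0.58, 0.815, -0.0, -0.0]
ft_force: [0.1, -0.4, -0.2]
grip_width: 0.0559
grasp_force: 0.0
```

Run:
```python
from h import *
go(.4148,.4049,.15,1.804)
```

```text
go [19.38  7.9   5.1 ] twist 0.1 dist 21.5 pos [0.4036 0.1959 0.2011] z-axis [-0.001 -0.001 -1.   ] F [ 0.1 -0.4 -0.2] t 11.6
```

send_rows:
  motion: "-0.3 19.4 7.9 5.1 0.1; -0.3 19.4 7.9 5.1 0.1; -0.3 19.4 7.9 5.1 0.1; -0.3 19.4 7.9 5.1 0.1; -0.3 19.4 7.9 5.1 0.1"

```text
clock: 12.1
eef_pos: [0.4129, 0.4073, 0.148]
tool_rot: [0.616, 0.788, -0.001, -0.001]
ft_force: [-0.2, -0.6, 0.6]
grip_width: 0.0555
grasp_force: 0.0
```

Run:
```python
from h import *
import pickle
for i in range(3): snap('wrist')
o=bot.get_obs();im=snap('wrist','w10.png');pickle.dump(o,open('o10.pkl','wb'))
M=model('wrist',o)
print([(d['rect'],d['conf'],px2w(M,*d['rect'][:2],.015)) for d in boxes_of('wrist','rail')])
for s in (-100,0,60,78,100):
  for x in (-13.5,13.5):
    h=1.804; p=[.4328+s/1e3*np.cos(h)+x/1e3*np.sin(h),.329+s/1e3*np.sin(h)-x/1e3*np.cos(h),.015]
    print(s,x,w2px(M,p).round(0),end=' ')
go(.4148,.4049,.006,1.804)
```

```text
[([287.8, 273.9, 44.9, 222.2], 0.77, array([0.42944269, 0.34101544, 0.015     ])), ([67.6, 193.5, 117.8, 236.6], 0.61, array([0.24933512, 0.3674036 , 0.015     ]))]
-100 -13.5 [273. 383.] -100 13.5 [302. 384.] 0 -13.5 [272. 287.] 0 13.5 [304. 287.] 60 -13.5 [272. 219.] 60 13.5 [306. 220.] 78 -13.5 [272. 197.] 78 13.5 [307. 198.] 100 -13.5 [271. 169.] 100 13.5 [308. 169.] go [ 0.23  0.16 14.49] twist 0.005 dist 14.5 pos [0.4139 0.4024 0.1509] z-axis [-0.001 -0.001 -1.   ] F [-0.5 -0.2 -0.1] t 12.35
```

View pics/w10.png

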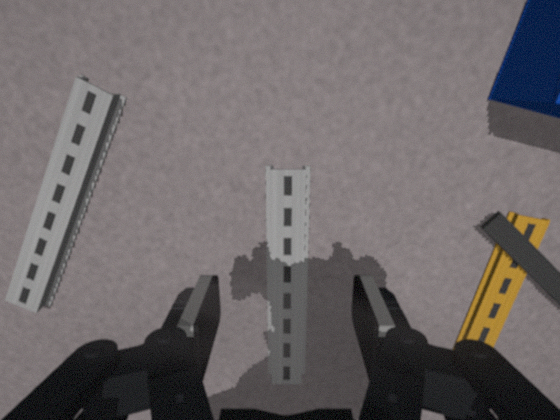

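send_rows:
  motion: "-0.3 0.2 0.1 5 0; -0.3 0.2 0.1 10 0; -0.3 0.2 0.1 13 0; -0.3 0.2 0.1 14.4 0; -0.3 0.2 0.1 14.4 0"

```text
clock: 12.85
eef_pos: [0.4134, 0.4028, 0.0053]
tool_rot: [0.619, 0.786, -0.003, -0.0]
ft_force: [-0.5, -0.2, -0.3]
grip_width: 0.0554
grasp_force: 0.0
```

send_rows:
  motion: "0.6 0 0 0 0; 0.6 0 0 0 0; 0.6 0 0 0 0; 0.6 0 0 0 0; 0.6 0 0 0 0"

```text
clock: 13.35
eef_pos: [0.4159, 0.4067, 0.0096]
tool_rot: [0.618, 0.786, 0.002, 0.001]
ft_force: [-0.2, -1.2, 6.8]
grip_width: 0.025
grasp_force: 59.7
```

Run:
```python
from h import *
go(.5616,.206,.11,1.4699)
```

```text
go [-22.94   9.45 -10.03] twist 0.34 dist 26.8 pos [0.4159 0.4067 0.0096] z-axis [ 0.003  0.002 -1.   ] F [-0.2 -1.2  6.8] t 13.35
```

send_rows:
  motion: "0.6 0 0 -2 0; 0.6 0 0 -5 0; 0.6 -2 1 -8 0; 0.6 -5 2 -11 0; 0.6 -8 3 -11 0.1"

```text
clock: 13.85
eef_pos: [0.4658, 0.3375, 0.1229]
tool_rot: [0.656, 0.754, 0.005, 0.001]
ft_force: [0.4, 0.5, -1.3]
grip_width: 0.0249
grasp_force: 59.1
```

Run:
```python
from h import *
print(bot.get_obs()['grip_width'])
go(.5616,.206,.11,1.4699)
```

```text
0.02491250635617664
go [-14.35   7.66   1.29] twist 0.24 dist 16.3 pos [0.4658 0.3375 0.1229] z-axis [ 0.009  0.007 -1.   ] F [ 0.4  0.5 -1.3] t 13.85
```

send_rows:
  motion: "0.6 -4 2 0.5 0.1; 0.6 -8 4 1 0.2; 0.6 -11 6 1.3 0.24; 0.6 -14.3 7.6 1.3 0.24; 0.6 -14.3 7.6 1.3 0.24"

```text
clock: 14.35
eef_pos: [0.5603, 0.2006, 0.1045]
tool_rot: [0.744, 0.668, 0.001, 0.001]
ft_force: [-0.3, 0.1, -2.0]
grip_width: 0.0247
grasp_force: 59.2
```

Run:
```python
from h import *
for i in range(3): snap('side')
o=bot.get_obs()
a=snap('scene','s3.png');b=snap('side','s4.png')
w=snap('wrist','w11.png')
go(.5616,.206,.05,1.4699)
M=model('wrist',o)
# bed edges at infeed end, predicted
def P(x,y,z,p=(.540,-.0275,-.1009)):
    c,s=np.cos(p[2]),np.sin(p[2]); return np.array([p[0]+c*x-s*y,p[1]+s*x+c*y,z])
for q in ((-.03,.19,.04),(.03,.19,.04),(.0195,.17,.044),(-.063,.21,.01),(.087,.21,.01)): print(q,w2px(M,P(*q)).round(1))
r=[int(v) for v in w2px(M,P(0,.175,.04))];print(r)
for v in (r[1]-30,r[1]-20,r[1]-10,r[1],r[1]+10): print(v,w[v,200:380:2].sum(1).tolist())
```

```text
go [0.08 0.45 5.43] twist 0.002 dist 5.4 pos [0.557  0.2056 0.1043] z-axis [-0.  0. -1.] F [ 0.2  0.2 -1.3] t 14.65
(-0.03, 0.19, 0.04) [248.1 295.8]
(0.03, 0.19, 0.04) [343.7 295.9]
(0.0195, 0.17, 0.044) [326.6 326.9]
(-0.063, 0.21, 0.01) [203.2 247.2]
(0.087, 0.21, 0.01) [422.  247.1]
[295, 316]
286 [397, 393, 393, 384, 316, 286, 284, 292, 284, 279, 275, 221, 172, 169, 154, 152, 139, 170, 261, 288, 287, 290, 282, 287, 257, 142, 117, 150, 267, 307, 315, 342, 345, 414, 453, 445, 452, 449, 452, 362, 218, 211, 201, 224, 215, 198, 237, 415, 465, 452, 447, 461, 467, 464, 461, 449, 465, 465, 306, 68, 92, 151, 280, 268, 264, 265, 276, 280, 205, 76, 71, 73, 102, 67, 89, 141, 146, 166, 143, 162, 162, 163, 163, 164, 158, 142, 157, 172, 167, 176]
296 [391, 405, 393, 398, 382, 276, 277, 280, 271, 194, 183, 169, 177, 169, 173, 170, 196, 275, 285, 275, 284, 274, 281, 261, 157, 135, 136, 148, 237, 312, 292, 298, 297, 291, 410, 443, 436, 430, 439, 441, 452, 434, 403, 408, 445, 456, 456, 435, 443, 438, 436, 431, 452, 455, 435, 441, 464, 452, 233, 107, 116, 111, 149, 271, 269, 277, 276, 278, 273, 231
[... 747 characters left out ...]
1, 234, 165, 178, 175, 169, 178, 174, 192, 271, 295, 286, 302, 292, 304, 292, 276, 271, 288, 269, 133, 120, 117, 124, 123, 113, 192, 269, 269, 257, 267, 270, 256, 255, 153, 121, 111, 116, 92, 98, 98, 91, 111, 130, 163, 151, 166, 177, 154, 162, 156, 170]
326 [399, 269, 119, 124, 119, 134, 117, 124, 97, 118, 129, 125, 126, 138, 100, 139, 144, 123, 112, 169, 272, 278, 149, 137, 139, 137, 126, 125, 256, 291, 290, 301, 280, 270, 283, 272, 287, 278, 283, 220, 155, 161, 172, 165, 173, 154, 211, 281, 279, 273, 278, 291, 305, 283, 283, 271, 287, 304, 198, 100, 108, 114, 120, 112, 177, 282, 256, 113, 112, 93, 105, 105, 117, 117, 74, 113, 95, 91, 107, 117, 103, 116, 98, 99, 77, 157, 155, 169, 159, 153]
```

Run:
```python
from h import *
w=cv2.imread('pics/w11.png').astype(int);B,G,Rr=[w[:,:,i] for i in range(3)]
m=(B-Rr>50)
for v in range(236,290,4):
    u=np.nonzero(m[v,150:480])[0]+150
    print(v,len(u),u.min() if len(u) else 0,u.max() if len(u) else 0)
g=w.sum(2)
for v in (150,180,200,220,240): print(v,g[v,240:340:2].tolist())
o=bot.get_obs();M=model('wrist',o)
def P(x,y,z,p=(.540,-.0275,-.1009)):
    c,s=np.cos(p[2]),np.sin(p[2]); return np.array([p[0]+c*x-s*y,p[1]+s*x+c*y,z])
for y in (.20,.205):
  for x in (-.063,.087): print(y,x,w2px(M,P(x,y,.01)).round(1))
T=R.from_quat(o['tool_rot']).as_matrix()
for d in (.02,.0,-.02):  # rail end: crown top edges at tool x=+d
  for x in (-.0135,.0135): print('crown',d,w2px(M,o['eef_pos']+T@np.array([d,x,-.0055])).round(1))
```

```text
236 0 0 0
240 0 0 0
244 0 0 0
248 120 208 419
252 133 207 421
256 132 207 420
260 129 208 420
264 99 208 419
268 92 208 419
272 74 208 418
276 71 209 417
280 94 209 416
284 84 209 416
288 72 210 416
150 [407, 396, 389, 396, 406, 411, 418, 407, 412, 425, 414, 408, 409, 398, 396, 394, 411, 406, 413, 404, 410, 412, 406, 395, 405, 386, 390, 408, 412, 413, 415, 403, 404, 404, 407, 410, 402, 410, 409, 412, 422, 407, 410, 405, 409, 416, 406, 405, 403, 394]
180 [399, 413, 395, 392, 397, 398, 415, 413, 404, 400, 403, 393, 403, 411, 407, 410, 402, 410, 424, 418, 406, 403, 415, 417, 421, 413, 408, 424, 417, 416, 416, 420, 401, 409, 408, 412, 405, 400, 411, 410, 417, 404, 420, 407, 404, 410, 407, 400, 398, 399]
200 [394, 393, 390, 396, 395, 395, 398, 399, 395, 397, 383, 400, 392, 402, 415, 413, 412, 405, 393, 404, 411, 424, 418, 404, 403, 403, 399, 425, 416, 402, 406, 412, 429, 425, 442, 429, 404, 413, 418, 424, 426, 415, 397, 409, 397, 400, 395, 381, 402, 393]
220 [431, 416, 417, 406, 421, 423, 423, 406, 399, 405, 415, 405, 412, 419, 415, 416, 405, 407, 413, 411, 401, 413, 371, 315, 379, 387, 395, 410, 405, 417, 414, 398, 395, 407, 418, 408, 392, 401, 399, 400, 419, 421, 411, 424, 390, 339, 350, 357, 401, 409]
240 [407, 407, 410, 470, 484, 470, 478, 376, 289, 271, 350, 421, 420, 417, 408, 400, 403, 388, 411, 394, 402, 414, 373, 260, 263, 259, 262, 259, 252, 257, 258, 250, 275, 249, 258, 262, 255, 276, 281, 368, 488, 471, 477, 452, 284, 240, 254, 265, 290, 297]
0.2 -0.063 [205.  261.5]
0.2 0.087 [420.8 261.9]
0.205 -0.063 [204.5 254.9]
0.205 0.087 [421.7 255.4]
crown 0.02 [252.6 250.5]
crown 0.02 [320.4 250.5]
crown 0.0 [254.  294.6]
crown 0.0 [319.  294.6]
crown -0.02 [255.2 335.2]
crown -0.02 [317.7 335.2]
```

send_rows:
  motion: "0.6 0 0.6 1.5 0; 0.6 0 0.6 3 0; 0.6 0 0.6 4.5 0; 0.6 0 0.6 5.2 0; 0.6 0 0.6 5.2 0"

```text
clock: 15.15
eef_pos: [0.5626, 0.204, 0.0505]
tool_rot: [0.741, 0.671, -0.001, -0.0]
ft_force: [0.4, 0.4, -0.9]
grip_width: 0.0248
grasp_force: 59.3
```

send_rows:
  motion: "0.6 0 0 0.1 0; 0.6 0 0 0.2 0; 0.6 0 0 0.3 0; 0.6 0 0 0.3 0"

```text
clock: 15.55
eef_pos: [0.5641, 0.2041, 0.0496]
tool_rot: [0.742, 0.671, 0.001, 0.0]
ft_force: [0.7, 0.7, -1.9]
grip_width: 0.0248
grasp_force: 59.3
```

```bash
cat >> h.py <<'E'
def cut(p=(.540,-.0275,-.1009)):
    o=bot.get_obs();c,s=np.cos(p[2]),np.sin(p[2]);d=o['eef_pos'][:2]-p[:2];F=o['ft_force'];T=R.from_quat(o['tool_rot']).as_matrix()
    print('cutter xy mm',np.round(1000*np.array([c*d[0]+s*d[1],-s*d[0]+c*d[1]]),1),'z',o['eef_pos'][2].round(4),'Fcut',np.round([c*F[0]+s*F[1],-s*F[0]+c*F[1],F[2]],1),'yawerr',round(np.arctan2(T[1,0],T[0,0])-1.4699,4),'zax',T[:,2].round(3),o['grip_width'].round(4),o['clock'])
E
python3 - <<'E'
from h import *
cut()
E
```

```text
Traceback (most recent call last):
  File "h.py", line 28, in cut
    print('cutter xy mm',np.round(1000*np.array([c*d[0]+s*d[1],-s*d[0]+c*d[1]]),1),'z',o['eef_pos'][2].round(4),'Fcut',np.round([c*F[0]+s*F[1],-s*F[0]+c*F[1],F[2]],1),'yawerr',round(np.arctan2(T[1,0],T[0,0])-1.4699,4),'zax',T[:,2].round(3),o['grip_width'].round(4),o['clock'])
                                                                                                                                                                                                                                                ^^^^^^^^^^^^^^^^^^^^^
AttributeError: 'float' object has no attribute 'round'
```

send_rows:
  motion: "0.6 0 0 0.1 0; 0.6 0 0 0.2 0; 0.6 0 0 0.3 0; 0.6 0 0 0.3 0"

```text
clock: 15.95
eef_pos: [0.5643, 0.2045, 0.0478]
tool_rot: [0.742, 0.671, 0.001, 0.0]
ft_force: [-2.5, 0.8, 7.5]
grip_width: 0.0246
grasp_force: 60.3
```

```bash
sed -i "s/o\['grip_width'\].round(4)/round(o['grip_width'],4)/" h.py
python3 - <<'E'
from h import *
cut()
E
```

```text
cutter xy mm [  0.8 233.2] z 0.0478 Fcut [-2.6  0.5  7.5] yawerr 0.0005 zax [ 0.002  0.001 -1.   ] 0.0246 15.95
```

send_rows:
  motion: "0.6 0 0 -0.15 0; 0.6 0 0.1 -0.15 0; 0.6 0 0.1 -0.15 0"

```text
clock: 16.25
eef_pos: [0.5645, 0.2043, 0.0483]
tool_rot: [0.742, 0.671, 0.0, -0.0]
ft_force: [-3.7, 2.3, 5.8]
grip_width: 0.0248
grasp_force: 60.1
```

send_rows:
  motion: "0.6 0 0.1 0 0; 0.6 0 0.2 0 0; 0.6 0 0.2 0 0"

```text
clock: 16.55
eef_pos: [0.5658, 0.204, 0.0481]
tool_rot: [0.742, 0.671, -0.0, -0.001]
ft_force: [-6.0, 0.9, 6.6]
grip_width: 0.0247
grasp_force: 60.3
```

send_rows:
  motion: "0.6 0 0.1 0 0; 0.6 0 0.2 0 0; 0.6 0 0.2 0 0"

```text
clock: 16.85
eef_pos: [0.5675, 0.2035, 0.048]
tool_rot: [0.742, 0.671, -0.001, -0.001]
ft_force: [-4.5, 1.1, 6.9]
grip_width: 0.0247
grasp_force: 60.3
```

Run:
```python
from h import *
cut()
```

```text
cutter xy mm [  4.1 232.6] z 0.048 Fcut [-4.6  0.7  6.9] yawerr 0.0003 zax [-0.002  0.    -1.   ] 0.0247 16.85
```

send_rows:
  motion: "0.6 0 0.1 0 0; 0.6 0 0.2 0 0; 0.6 0 0.2 0 0"

```text
clock: 17.15
eef_pos: [0.5683, 0.2034, 0.0478]
tool_rot: [0.742, 0.671, -0.001, -0.002]
ft_force: [-7.0, 1.3, 7.7]
grip_width: 0.0247
grasp_force: 60.5
```

Run:
```python
from h import *
cut()
a=snap('scene','s5.png');b=snap('side','s6.png');o=bot.get_obs()
print([np.round(d['rect']).tolist()+[round(d['conf'],2)] for d in boxes_of('side','rail')])
T=R.from_quat(o['tool_rot']).as_matrix()
M=model('side')
# profile across the feed line at cutter y=.10,.14 in the side view
def P(x,y,z,p=(.540,-.0275,-.1009)):
    c,s=np.cos(p[2]),np.sin(p[2]); return np.array([p[0]+c*x-s*y,p[1]+s*x+c*y,z])
for y in (.08,.11,.14):
    print(y,[(int(x*1000),int(b[int(q[1]+.5),int(q[0]+.5)].sum())) for x in np.arange(-.07,.07,.004) for q in [w2px(M,P(x,y,.04))]])
```

```text
cutter xy mm [  4.9 232.6] z 0.0478 Fcut [-7.   0.6  7.7] yawerr 0.0002 zax [-0.005  0.001 -1.   ] 0.0247 17.15
[[154.0, 170.0, 16.0, 41.0, 0.82], [268.0, 175.0, 26.0, 40.0, 0.57]]
0.08 [(-70, 230), (-66, 234), (-62, 237), (-57, 237), (-53, 240), (-49, 234), (-45, 238), (-41, 239), (-37, 206), (-33, 237), (-29, 292), (-25, 307), (-21, 308), (-17, 304), (-13, 257), (-9, 233), (-5, 254), (-1, 261), (2, 246), (6, 166), (10, 197), (14, 259), (18, 251), (22, 193), (26, 115), (30, 84), (34, 80), (38, 78), (42, 74), (46, 138), (50, 141), (54, 131), (58, 172), (62, 156), (66, 140)]
0.11 [(-70, 227), (-66, 237), (-62, 243), (-57, 238), (-53, 236), (-49, 238), (-45, 237), (-41, 240), (-37, 242), (-33, 197), (-29, 474), (-25, 490), (-21, 494), (-17, 462), (-13, 353), (-9, 262), (-5, 252), (-1, 263), (2, 216), (6, 179), (10, 208), (14, 254), (18, 270), (22, 267), (26, 278), (30, 176), (34, 153), (38, 152), (42, 149), (46, 131), (50, 119), (54, 133), (58, 122), (62, 119), (66, 132)]
0.14 [(-70, 230), (-66, 233), (-62, 236), (-57, 233), (-53, 237), (-49, 239), (-45, 237), (-41, 241), (-37, 225), (-33, 245), (-29, 376), (-25, 472), (-21, 494), (-17, 472), (-13, 424), (-9, 327), (-5, 356), (-1, 403), (2, 338), (6, 268), (10, 235), (14, 266), (18, 270), (22, 271), (26, 280), (30, 226), (34, 169), (38, 154), (42, 154), (46, 153), (50, 152), (54, 150), (58, 148), (62, 151), (66, 151)]
```

send_rows:
  motion: "0.6 0 0.1 -0.1 0; 0.6 0 0.2 -0.1 0; 0.6 0 0.2 -0.1 0"

```text
clock: 17.6
eef_pos: [0.5687, 0.2034, 0.048]
tool_rot: [0.742, 0.671, -0.003, -0.003]
ft_force: [-9.9, 2.2, 7.2]
grip_width: 0.0248
grasp_force: 60.6
```

Run:
```python
from h import *
cut()
```

```text
cutter xy mm [  5.3 232.6] z 0.048 Fcut [-10.1   1.2   7.2] yawerr 0.0001 zax [-0.008  0.001 -1.   ] 0.0248 17.6
```

send_rows:
  motion: "0.6 0 -0.2 -0.15 0; 0.6 0 -0.4 -0.15 0; 0.6 0 -0.5 -0.15 0; 0.6 0 -0.5 -0.15 0"

```text
clock: 18.0
eef_pos: [0.5676, 0.2031, 0.0496]
tool_rot: [0.742, 0.671, -0.0, 0.0]
ft_force: [-1.0, -0.4, -0.6]
grip_width: 0.0248
grasp_force: 59.4
```

Run:
```python
from h import *
cut()
```

```text
cutter xy mm [  4.2 232.2] z 0.0496 Fcut [-1.  -0.5 -0.6] yawerr 0.0001 zax [-0.    -0.001 -1.   ] 0.0248 18.0
```

send_rows:
  motion: "0.6 -0.5 -0.1 0.1 0; 0.6 -1.3 -0.1 0.1 0; 0.6 -2.1 -0.1 0.1 0; 0.6 -2.6 -0.1 0.1 0; 0.6 -2.6 -0.1 0.1 0"

```text
clock: 18.5
eef_pos: [0.5644, 0.1763, 0.0495]
tool_rot: [0.742, 0.67, -0.0, 0.001]
ft_force: [0.1, 0.6, 4.1]
grip_width: 0.0247
grasp_force: 59.8
```

Run:
```python
from h import *
cut()
```

```text
cutter xy mm [  3.7 205.2] z 0.0495 Fcut [0.1 0.6 4.1] yawerr -0.0012 zax [ 0.001 -0.001 -1.   ] 0.0247 18.5
```

send_rows:
  motion: "0.6 -0.5 -0.05 0 0; 0.6 -1 -0.05 0 0; 0.6 -1.5 -0.05 0 0; 0.6 -1.5 -0.05 0 0"

```text
clock: 18.9
eef_pos: [0.5625, 0.1621, 0.0495]
tool_rot: [0.742, 0.67, 0.0, 0.001]
ft_force: [1.5, 0.6, 5.4]
grip_width: 0.0249
grasp_force: 60.0
```

Run:
```python
from h import *
cut()
```

```text
cutter xy mm [  3.3 190.9] z 0.0495 Fcut [1.4 0.7 5.4] yawerr -0.0003 zax [ 0.001 -0.    -1.   ] 0.0249 18.9
```

send_rows:
  motion: "0.6 -0.5 0 0 0; 0.6 -1 0 0 0; 0.6 -1.5 0 0 0; 0.6 -1.5 0 0 0"

```text
clock: 19.3
eef_pos: [0.561, 0.1484, 0.0496]
tool_rot: [0.742, 0.671, 0.001, -0.0]
ft_force: [1.4, 5.0, 4.1]
grip_width: 0.0246
grasp_force: 60.0
```

Run:
```python
from h import *
cut()
```

```text
cutter xy mm [  3.2 177.2] z 0.0496 Fcut [0.9 5.1 4.1] yawerr 0.0007 zax [ 0.001  0.002 -1.   ] 0.0246 19.3
```

send_rows:
  motion: "0.6 -0.5 0 0 0; 0.6 -1 0 0 0; 0.6 -1.5 0 0 0; 0.6 -1.5 0 0 0"

```text
clock: 19.7
eef_pos: [0.5594, 0.1336, 0.0495]
tool_rot: [0.742, 0.671, 0.001, -0.0]
ft_force: [0.9, 4.8, 5.3]
grip_width: 0.0249
grasp_force: 60.0
```

Run:
```python
from h import *
cut()
```

```text
cutter xy mm [  3.1 162.2] z 0.0495 Fcut [0.4 4.8 5.3] yawerr 0.0007 zax [ 0.001  0.002 -1.   ] 0.0249 19.7
```

send_rows:
  motion: "0.6 -1.5 0 0 0; 0.6 -3 0 0 0; 0.6 -4.5 0 0 0; 0.6 -6 0 0 0; 0.6 -6 0 0 0"

```text
clock: 20.2
eef_pos: [0.553, 0.0721, 0.0495]
tool_rot: [0.742, 0.67, 0.0, 0.0]
ft_force: [0.3, 1.6, 6.6]
grip_width: 0.0251
grasp_force: 60.1
```

send_rows:
  motion: "0.6 -0.5 0 0 0; 0.6 -1 0 0 0; 0.6 -1.5 0 0 0; 0.6 -2 0 0 0; 0.6 -2 0 0 0"

```text
clock: 20.7
eef_pos: [0.5512, 0.0541, 0.0496]
tool_rot: [0.742, 0.671, 0.001, -0.001]
ft_force: [0.6, 5.4, 6.1]
grip_width: 0.0247
grasp_force: 60.1
```

Run:
```python
from h import *
cut()
```

```text
cutter xy mm [ 2.9 82.3] z 0.0496 Fcut [0.  5.5 6.1] yawerr 0.0008 zax [ 0.001  0.002 -1.   ] 0.0247 20.7
```

send_rows:
  motion: "0.6 -0.3 0 -0.1 0; 0.6 -0.6 0 -0.1 0; 0.6 -0.9 0 -0.1 0; 0.6 -1 0 -0.1 0; 0.6 -1.1 0 -0.1 0"

```text
clock: 21.2
eef_pos: [0.5493, 0.0421, 0.0496]
tool_rot: [0.742, 0.671, -0.001, -0.0]
ft_force: [0.1, 2.9, 0.0]
grip_width: 0.0245
grasp_force: 59.4
```

send_rows:
  motion: "0.6 -0.1 0 0 0; 0.6 -0.2 0 0 0; 0.6 -0.2 0 0 0"

```text
clock: 21.5
eef_pos: [0.5491, 0.0399, 0.0496]
tool_rot: [0.742, 0.671, -0.001, -0.0]
ft_force: [0.5, 2.2, -2.4]
grip_width: 0.0248
grasp_force: 59.2
```

Run:
```python
from h import *
cut()
```

```text
cutter xy mm [ 2.3 68. ] z 0.0496 Fcut [ 0.2  2.2 -2.4] yawerr -0.0001 zax [-0.001 -0.001 -1.   ] 0.0248 21.5
```

send_rows:
  motion: "0.6 -0.1 0 0 0; 0.6 -0.2 0 0 0; 0.6 -0.2 0 0 0"

```text
clock: 21.8
eef_pos: [0.5491, 0.0391, 0.0498]
tool_rot: [0.742, 0.671, 0.0, -0.001]
ft_force: [-0.5, 4.4, -2.8]
grip_width: 0.0248
grasp_force: 59.2
```

send_rows:
  motion: "0.6 -0.1 0 0 0; 0.6 -0.2 0 0 0; 0.6 -0.2 0 0 0"

```text
clock: 22.1
eef_pos: [0.5491, 0.039, 0.05]
tool_rot: [0.741, 0.671, 0.002, -0.002]
ft_force: [0.2, 9.9, -1.8]
grip_width: 0.0248
grasp_force: 59.2
```

Run:
```python
from h import *
cut()
```

```text
cutter xy mm [ 2.4 67. ] z 0.05 Fcut [-0.8  9.9 -1.8] yawerr 0.0018 zax [-0.     0.005 -1.   ] 0.0248 22.1
```

send_rows:
  motion: "0.6 -0.1 0 0 0; 0.6 -0.1 0 0 0; 0.6 -0.1 0 0 0"

```text
clock: 22.4
eef_pos: [0.5491, 0.0389, 0.0501]
tool_rot: [0.741, 0.671, 0.002, -0.003]
ft_force: [1.0, 11.3, -3.1]
grip_width: 0.025
grasp_force: 59.2
```

send_rows:
  motion: "0.6 -0.08 0 0 0; 0.6 -0.08 0 0 0; 0.6 -0.08 0 0 0"

```text
clock: 22.7
eef_pos: [0.5491, 0.0389, 0.0501]
tool_rot: [0.741, 0.672, 0.003, -0.003]
ft_force: [-0.3, 13.5, -1.4]
grip_width: 0.0252
grasp_force: 59.2
```

Run:
```python
from h import *
cut()
for i in range(3): snap('side'); cut()
```

```text
cutter xy mm [ 2.3 67. ] z 0.0501 Fcut [-1.6 13.4 -1.4] yawerr 0.003 zax [-0.     0.009 -1.   ] 0.0252 22.7
cutter xy mm [ 2.3 67. ] z 0.0502 Fcut [-0.9 13.6 -1.3] yawerr 0.003 zax [-0.     0.009 -1.   ] 0.0246 22.75
cutter xy mm [ 2.4 67. ] z 0.0501 Fcut [-1.1 13.4 -2.2] yawerr 0.003 zax [-0.     0.009 -1.   ] 0.0249 22.8
cutter xy mm [ 2.4 67. ] z 0.0501 Fcut [-1.6 13.3 -2.6] yawerr 0.0031 zax [-0.     0.008 -1.   ] 0.025 22.85
```

send_rows:
  motion: "0.6 -0.08 0 0 0; 0.6 -0.08 0 0 0; 0.6 -0.08 0 0 0; 0.6 -0.08 0 0 0"

```text
clock: 23.25
eef_pos: [0.5491, 0.0389, 0.0502]
tool_rot: [0.741, 0.672, 0.003, -0.004]
ft_force: [0.1, 15.0, -1.3]
grip_width: 0.0248
grasp_force: 59.2
```

Run:
```python
from h import *
cut()
for i in range(2): snap('side'); cut()
```

```text
cutter xy mm [ 2.4 66.9] z 0.0502 Fcut [-1.4 15.  -1.3] yawerr 0.0036 zax [ 0.    0.01 -1.  ] 0.0248 23.25
cutter xy mm [ 2.4 67. ] z 0.0502 Fcut [-0.8 15.4 -2.7] yawerr 0.0035 zax [ 0.    0.01 -1.  ] 0.0249 23.3
cutter xy mm [ 2.4 67. ] z 0.0502 Fcut [-1.2 16.2 -2.9] yawerr 0.0035 zax [ 0.    0.01 -1.  ] 0.0247 23.35
```

send_rows:
  motion: "0.6 0.25 0 0 0; 0.6 0.45 0 0 0; 0.6 0.45 0 0 0"

```text
clock: 23.65
eef_pos: [0.5491, 0.0391, 0.0499]
tool_rot: [0.741, 0.671, 0.0, -0.001]
ft_force: [-0.6, 5.6, -2.1]
grip_width: 0.0248
grasp_force: 59.2
```

Run:
```python
from h import *
cut()
```

```text
cutter xy mm [ 2.4 67.1] z 0.0499 Fcut [-1.1  5.5 -2.1] yawerr 0.0011 zax [-0.001  0.001 -1.   ] 0.0248 23.65
```

send_rows:
  motion: "0.1 0 0 0.05 0; -0.2 0 0 0.05 0; -0.2 0 0 0.05 0; -0.2 0 0 0.05 0"

```text
clock: 24.05
eef_pos: [0.5497, 0.0376, 0.0498]
tool_rot: [0.742, 0.67, -0.0, 0.0]
ft_force: [0.6, 0.5, -0.3]
grip_width: 0.0512
grasp_force: 0.0
```

send_rows:
  motion: "-0.2 0 0 -1 0; -0.2 0.2 0 -4 0; -0.2 2 0 -8 0; -0.2 5 0 -12 0; -0.2 8 0 -15 0"

```text
clock: 24.55
eef_pos: [0.5584, 0.1182, 0.2036]
tool_rot: [0.742, 0.67, 0.002, 0.001]
ft_force: [1.5, 0.5, -0.6]
grip_width: 0.0513
grasp_force: 0.0
```

Run:
```python
from h import *
for i in range(2): snap('wrist')
cut()
o=bot.get_obs();w=snap('wrist','w12.png');b=snap('side','s7.png')
M=model('wrist',o);print([(np.round(d['rect']).tolist(),round(d['conf'],2)) for d in boxes_of('wrist','rail')])
def P(x,y,z,p=(.5428,-.0275,-.1009)):
    c,s=np.cos(p[2]),np.sin(p[2]); return np.array([p[0]+c*x-s*y,p[1]+s*x+c*y,z])
S=model('side')
for q in ((-.0135,.087,.055),(.0135,.087,.055),(0,.03,.055)): print('exp rail rear wrist',w2px(M,P(*q)).round(),'side',w2px(S,P(*q)).round())
# side view along the scale strip and along the feed line at the outfeed
for x,z in ((-.025,.04),(0,.05)):
  print(x,[(int(round(y*1000)),*b[int(q[1]+.5),int(q[0]+.5)].tolist()) for y in np.arange(-.135,-.03,.003) for q in [w2px(S,P(x,y,z))]])
```

```text
cutter xy mm [  5.8 150.4] z 0.2061 Fcut [ 0.4 -0.7  0.1] yawerr 0.0043 zax [ 0.012  0.003 -1.   ] 0.0513 24.65
[([281.0, 296.0, 35.0, 79.0], 0.84)]
exp rail rear wrist [265. 264.] side [271. 189.]
exp rail rear wrist [296. 264.] side [278. 186.]
exp rail rear wrist [280. 321.] side [281. 200.]
-0.025 [(-135, 143, 139, 132), (-132, 110, 107, 102), (-129, 102, 99, 94), (-126, 94, 90, 86), (-123, 107, 104, 98), (-120, 107, 104, 98), (-117, 102, 100, 93), (-114, 62, 60, 57), (-111, 57, 56, 55), (-108, 101, 100, 94), (-105, 101, 100, 94), (-102, 101, 98, 93), (-99, 89, 87, 83), (-96, 102, 100, 95), (-93, 107, 105, 99), (-90, 107, 103, 98), (-87, 95, 94, 88), (-84, 101, 98, 94), (-81, 101, 98, 94), (-78, 95, 92, 88), (-75, 96, 94, 90), (-72, 104, 101, 96), (-69, 104, 101, 96), (-66, 97, 94, 90), (-63, 106, 102, 97), (-60, 106, 102, 97), (-57, 96, 94, 89), (-54, 97, 94, 90), (-51, 106, 103, 97), (-48, 108, 104, 99), (-45, 110, 107, 100), (-42, 107, 104, 99), (-39, 103, 100, 95), (-36, 103, 100, 95), (-33, 107, 104, 99)]
0 [(-135, 117, 58, 10), (-132, 116, 57, 10), (-129, 121, 58, 10), (-126, 115, 56, 10), (-123, 118, 58, 10), (-120, 121, 59, 10), (-117, 115, 59, 18), (-114, 119, 60, 21), (-111, 105, 74, 55), (-108, 111, 85, 72), (-105, 122, 94, 77), (-102, 78, 76, 75), (-99, 78, 76, 75), (-96, 54, 54, 55), (-93, 68, 68, 69), (-90, 84, 84, 83), (-87, 75, 76, 76), (-84, 87, 88, 88), (-81, 80, 80, 81), (-78, 80, 80, 81), (-75, 69, 70, 71), (-72, 54, 55, 54), (-69, 69, 68, 69), (-66, 57, 57, 57), (-63, 73, 74, 73), (-60, 89, 89, 88), (-57, 82, 84, 83), (-54, 82, 84, 83), (-51, 55, 55, 57), (-48, 53, 54, 53), (-45, 67, 69, 69), (-42, 54, 55, 56), (-39, 68, 68, 68), (-36, 88, 88, 87), (-33, 87, 89, 87)]
```

```bash
python3 -c "
from h import *
print(workorder.job_done())"
```

```text
the job is handed in; nothing more can be done
None
```

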